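Seat a contamination monitor in its check-source jig

ROBOT

A 7-joint arm with a two-finger parallel gripper is mounted at the origin on a cart in front of the work surface, level with it; the furniture and walls round the work are solid. World frame = base frame: x ahead of the robot, y to its left, z up, the work surface at z = 0. Lengths are in m, angles in rad, forces in N, time in s.
With the tool pointing down it reaches from about 0.425 to 0.875 m from the base axis. Payload 4.7 kg.
Tool frame: the origin (TCP) lies on the centre line of the jaws, within the pads' length; the fingertips stand 11 mm ahead of it and the grasp point (between the pads) lies 8 mm behind it; z points along the fingers, x is the direction in which the jaws open and shut, and the axes are right-handed (so a half turn about z gives the same grasp; the last joint's range is limited). The gripper opens to 85 mm and grips with 20 to 120 N. Pads are 22 mm wide; open, the fingers measure 114 mm over their backs; the gripper's body (76 mm by 85 mm) begins 54 mm behind the grasp point. The pads swing forward as they close: fully open they stand 13 mm farther back than shut.
Start: joints at [1.234, 0.321, -0.07, 1.45, 0.023, 1.371, -0.057], TCP at [0.223, -0.61, 0.242] pointing down, gripper open.
Joint ranges: [-2.86, 2.86], [-0.3, 2.09], [-1.38, 1.24], [0.06, 2.45], [-1.56, 4.7], [0.09, 2.05], [-2.69, 2.69]. Speed limits (rad/s): [2.57, 2.57, 3.14, 3.14, 3.14, 3.14, 3.14].

INTERFACE

Orientations are given as a unit quaternion [w, x, y, z].
In Python, from station import observe, snapshot, job gives the robot as it stands. The module is installed in compiled form; this text tells all that it offers.
- The arm moves only by the tool drive_tool, never from a script. Its argument "motion" is a list of rows, each an object with "offset": the shift along the tool's x, y, z in cm, a list of three; "angular": the turn, a rotation vector about the tool's x, y, z in rad, a list of three; "fingers": the finger opening in cm, from 0 to 8.54. In form: [{"offset": [x, y, z], "angular": [ax, ay, az], "fingers": fingers}, ...]. A call has 1 to 5 rows; each row is the pose to reach, as a shift and turn from the pose commanded when the call began, along the tool's axes at that moment; what a row does not reach only later rows make up. A row lasts 1/8 s, in which the tool goes at most 62.5 mm and 10.7 degrees, less where a joint would pass 70% of its speed; a pose out of reach is approached as far as the arm can. A call with a gripper value outside its range is refused whole. The fingers move at their own pace and stop on an object; "grip_force" is the grip in N (left out, the last holds). Time passes only in rows, so rows that repeat a pose let the fingers close. It gives the time, the measured TCP pose, the force and the opening at its end, in the units of the state.
- observe(): the state, without advancing time (a new reading comes with each control period).
- snapshot(name): name is "scene" or "side" or "wrist"; returns a dict with "image" (400x640x3 uint8, blue, green, red), "fx", "fy", "cx", "cy" (pixels), "dist_coeffs" ([k1, k2, p1, p2, k3] as OpenCV has them; the pictures are not rectified), "extrinsics" (4x4, takes a point from world to camera coordinates); the wrist camera has in their place "T_tool_cam" (4x4, takes a point from camera to tool coordinates, whose origin is the TCP and whose axes are the tool frame's). Camera axes: x right, y down, z forward; pixel columns grow to the right and rows downward; lengths in m; the calibration is good to about 2 mm. A picture is of the moment at which its call begins: read the wrist's pose just before it. There is no depth.
- job.finish_job(): hands the job in, once; it reports no verdict.
The state is a dict: "time_s": time; "joint_pos": joint angles; "joint_velocities": joint speeds; "joint_torque": joint torques, N m; "tcp_pos": TCP position; "tcp_rot": TCP orientation; "wrist_force": force on the tool from outside, world axes, zero at the start; "ft_torque": the same for the moment, N m; "width": opening from 0.0 (shut) to 1.0 (fully open).
Only numpy, scipy, OpenCV 4.12 (cv2) and the standard library are available. Lean on these libraries where they do the work, as an engineer would, in place of code of your own. Each camera call takes 0.05 s, during which the arm holds its last target. There are 200 camera calls.

TASK

For the daily check the hand contamination monitor, which someone has left lying loosely and askew on the check-source jig, must sit in its exact place over the source. First push it along the base plate, with the keeper still open, until its long side bears squarely against the blue strip of the side rail and its front end against the button of the end rail; then swing the keeper by its red knob fully shut behind the monitor and let go, with the monitor still home against both stops. Keep the monitor upright and do not disturb the calculator, the notebook or the dosimeter badge.

Things in the scene. Friction and masses are not known exactly. Their poses are not given: they have to be found in the camera images.
- monitor_center (a point): centre (half-way up the case) of the hand contamination monitor: a loose box, yellow below, black on top, 120 mm long (its x), 66 wide (its y), 40 high, about 0.42 kg, with a grey round dial (22 mm across, 16 high) on top 30 mm behind the centre (-x). x points to its front end, z up. It starts flat on the base plate, 1 to 4 cm behind and right of home, turned up to 0.25 rad; 2 to 5 N slide it.
- nest_home (a point): point on top of the jig's dark grey base plate below the monitor's centre when home; then the monitor's axes are parallel to this point's and monitor_center is 20 mm above it. x: to the end rail, y: to the side rail, z up. The jig is fixed. The plate's top is 10 mm above the bench; in this frame the plate spans x -112 to 84, y -82 to 66 mm; its -x and -y sides are open. White line: its outline.
- side_stop (a point): centre of the flat face of the blue strip on the side rail, which the monitor's left long side (+y) must bear against along its length; at (4, 33, 12) mm in the nest_home frame. The strip runs along nest_home's x from -57 to 65 mm, its face at y 33 mm; the aluminium rail behind it reaches to y 49 mm and is 24 mm high.
- end_stop (a point): tip of the single domed steel button (19 mm across, 12 mm above the plate, 4 mm proud) that the monitor's front end must touch; at (60, 0, 12) mm in the nest_home frame. The aluminium end rail behind it runs along y from -35 to 29 mm at x 64 to 76 mm and is 24 mm high.
- keeper (a joint): angle of the keeper, a dark steel swing arm 70 mm long on an upright pivot at the plate's rear left corner, 6 to 15 mm above the plate. 0: open, pointing to -x of nest_home; starts at -0.35 to 0.1; 1.571: shut on its stop, its rubber pad 2 mm behind the monitor's rear end. Grows anticlockwise seen from above. Light friction (about 1 N at the knob); stays where left.
- keeper_knob (a point): centre of the keeper's upright red knob, a cylinder 16 mm across and 28 high, from 17 to 45 mm above the plate; grip it from above or push it. In the nest_home frame it is at (-129, 72) mm with the keeper at 0 and at (-96, -5) mm when shut, moving on a circle of 59 mm radius about keeper_hinge.
- keeper_hinge (a point): the keeper's vertical pivot axis, at the height of the knob's centre; at (-74, 50) mm in the nest_home frame
- calculator: black pocket calculator lying beyond the jig on the right, 112 x 68 mm, 13 mm thick; origin at the centre of its underside. A bystander.
- notebook: brown spiral notebook lying to the left of the jig, with a pen on it, 210 x 152 mm, 13 mm thick; origin at the centre of its underside. A bystander.
- badge: blue finger dosimeter badge lying to the right of the jig, 52 x 36 mm, 9 mm thick; origin at the centre of its underside. A bystander.
Things that resemble listed ones, but are neither listed nor needed, are in the scene too. What is shaped like the part that bears monitor_center but turquoise is not meant.

How it is judged:
On the way:
1. with the keeper still open, the monitor stands flat and square against the strip of the side rail and the end button (value of joint keeper below 0.6 rad and x of monitor_center in the frame of nest_home between -0.002 and 0.003 m and y of monitor_center in the frame of nest_home between -0.002 and 0.003 m and z of monitor_center in the frame of nest_home below 0.0225 m and angle between the x axis of monitor_center and the x axis of nest_home, either way round below 0.035 rad and angle between monitor_center's own z axis and vertical below 0.05 rad), for 0.2 s.
At the end, for the whole second after the job is handed in: The monitor stands flat on the base plate, its centre within 2.5 mm of home along both rails (bearing on both stops) and square to the side rail within 2 degrees, and the keeper is shut (at least 1.48 rad) (value of joint keeper above 1.48 rad and x of monitor_center in the frame of nest_home between -0.0025 and 0.003 m and y of monitor_center in the frame of nest_home between -0.0025 and 0.003 m and z of monitor_center in the frame of nest_home below 0.0225 m and angle between the x axis of monitor_center and the x axis of nest_home, either way round below 0.035 rad and angle between monitor_center's own z axis and vertical below 0.05 rad); the robot touches nothing.
It fails at once if the monitor is tipped by more than 25 degrees (angle between monitor_center's own z axis and vertical above 0.44 rad).
It fails at once if the calculator, the notebook or the badge is moved by more than 20 mm (distance of any of calculator, notebook, badge from where it was at the start of the episode above 0.02 m).
It also fails if it takes over 72 s, if anything falls off the work surface, if the arm or the gripper's body presses on something with over 40 N, if the wrist force passes 120 N, or if a joint passes its speed limit or range.

## Working session

There is one attempt and no reset: what is moved stays moved. The work goes in short steps, Python scripts to look and compute and a tool call to move; the robot and the scene stay as the last step left them, time stands still between calls to the robot, and variables do not carry over. Pictures are saved under pics/ and viewed, about 8 in all and at most 12, crops included, and the job is handed in when it is done.

Besides the shell and the picture viewer there is one more tool, called after "Emit:" as name(argument=value, ...), one argument or row to a line, values as JSON. drive_tool: Moves the arm, as the interface text tells. Its arguments: {"type":"object","properties":{"motion":{"type":"array"},"grip_force":{"type":"number"}},"required":["motion"]}

```bash
mkdir -p pics; python3 - <<'E'
from station import observe, snapshot
import cv2,pickle
s=observe();print({k:s[k] for k in('time_s','tcp_pos','tcp_rot','width','wrist_force')})
D={}
for n in('scene','side'):
    d=snapshot(n);D[n]=d;cv2.imwrite(f'pics/{n}0.png',d['image'])
pickle.dump(D,open('d0.pkl','wb'))
E
```

```text
{'time_s': 0.0, 'tcp_pos': array([ 0.22315353, -0.60991958,  0.24120393]), 'tcp_rot': array([-5.14510785e-04,  8.19663636e-01, -5.72844266e-01, -8.40398509e-04]), 'width': 0.9960742581211653, 'wrist_force': array([0.08856382, 0.47918198, 0.16343735])}
```

View pics/scene0.png

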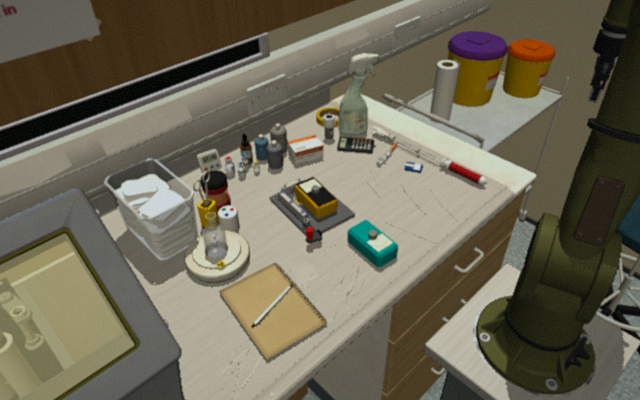

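View pics/side0.png

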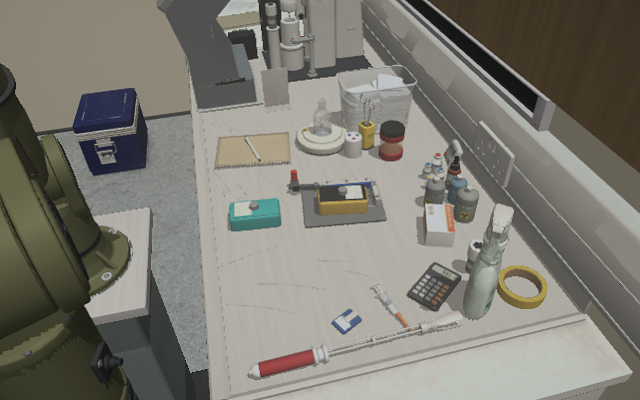

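The yellow/black monitor is at scene (316,198) and side (343,200). The turquoise box at scene (372,242) and side (255,213) is the decoy. The red knob is at scene (310,233) and side (294,175). I'll confirm this in one enlarged crop of both views.

```bash
cat > h.py <<'E'
import numpy as np,cv2,pickle
from scipy.spatial.transform import Rotation as R
def K(d): return np.array([[d['fx'],0,d['cx']],[0,d['fy'],d['cy']],[0,0,1.]])
def cast(d,px,z):
    p=cv2.undistortPoints(np.array(px,float).reshape(-1,1,2),K(d),np.array(d['dist_coeffs'])).reshape(-1,2)
    E=np.array(d['extrinsics']);r=np.c_[p,np.ones(len(p))]@E[:3,:3];o=-E[:3,:3].T@E[:3,3]
    return o+r*((z-o[2])/r[:,2])[:,None]
def proj(d,P):
    E=np.array(d['extrinsics']);return cv2.projectPoints(np.array(P,float).reshape(-1,3),cv2.Rodrigues(E[:3,:3])[0],E[:3,3],K(d),np.array(d['dist_coeffs']))[0].reshape(-1,2)
def wristd(d,s):
    w,x,y,z=s['tcp_rot'];T=np.eye(4);T[:3,:3]=R.from_quat([x,y,z,w]).as_matrix();T[:3,3]=s['tcp_pos']
    d=dict(d);d['extrinsics']=np.linalg.inv(T@np.array(d['T_tool_cam']));return d
E
python3 - <<'E'
from h import *
D=pickle.load(open('d0.pkl','rb'))
a=cv2.resize(D['scene']['image'][165:250,260:360],(800,680),interpolation=2)[:600]
a=cv2.resize(D['scene']['image'][172:247,262:362],(400,300),interpolation=2)
b=cv2.resize(D['side']['image'][160:235,285:385],(400,300),interpolation=2)
cv2.imwrite('pics/c0.png',cv2.resize(np.vstack([a,b]),None,fx=1,fy=1))
print(cast(D['scene'],[[310,233]],.04),cast(D['side'],[[294,175]],.04))
print(cast(D['scene'],[[316,185]],.05),cast(D['side'],[[343,190]],.05))
E
```

```text
[[0.51867111 0.13391142 0.04      ]] [[0.51874477 0.13103203 0.04      ]]
[[0.63451474 0.003513   0.05      ]] [[0.61994655 0.02903493 0.05      ]]
```

View pics/c0.png

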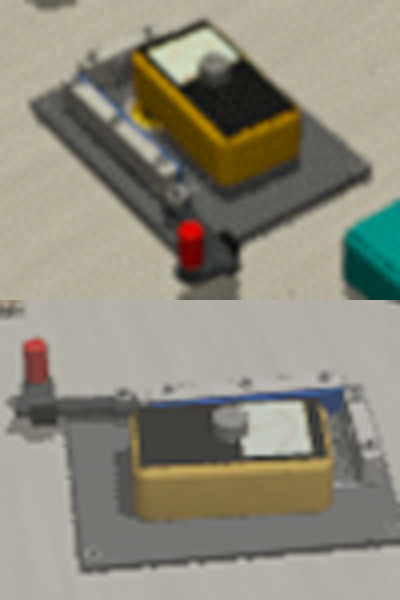

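The crop confirms the yellow/black monitor on the grey plate, with the blue strip behind it and the end rail on the far side (world +x). The keeper is open with its red knob at the rear left. Next I'll estimate the jig frame from the plate corners.

```bash
python3 - <<'E'
from h import *
D=pickle.load(open('d0.pkl','rb'))
print('scene',cast(D['scene'],[[270,197.7],[354.5,214.5]],.01))
print('side',cast(D['side'],[[305,227.5],[302,189.5],[385,222.5]],.01))
print('top corners scene',cast(D['scene'],np.array([[135,55],[207,20],[300,95],[222,137]])/4+[262,172],.05))
print('top corners side',cast(D['side'],np.array([[138,405-300],[135,468-300],[325,405-300],[330,455-300]])/4+[285,160],.05))
from station import observe
print(D['scene']['fx'])
s=observe();w,x,y,z=s['tcp_rot'];print(R.from_quat([x,y,z,w]).as_matrix().round(3))
E
```

```text
scene [[ 0.71979598  0.0972373   0.01      ]
 [ 0.51034869 -0.01672989  0.01      ]]
side [[ 0.51083304 -0.03360001  0.01      ]
 [ 0.53261331  0.10476195  0.01      ]
 [ 0.69632117 -0.06564494  0.01      ]]
top corners scene [[ 0.67059024  0.0443054   0.05      ]
 [ 0.66430821 -0.01626183  0.05      ]
 [ 0.56311038 -0.00449819  0.05      ]
 [ 0.56889904  0.06053229  0.05      ]]
top corners side [[ 0.56843939  0.05782788  0.05      ]
 [ 0.55316937  0.00129787  0.05      ]
 [ 0.67838508  0.02806947  0.05      ]
 [ 0.6670887  -0.01726013  0.05      ]]
499.0446228130334
[[ 0.344 -0.939 -0.001]
 [-0.939 -0.344  0.002]
 [-0.002  0.    -1.   ]]
```

Emit:
drive_tool(
  motion=[
    {"offset": [-18,-22.8,-2.4],"angular": [0,0,-0.8],"fingers": 6},
    {"offset": [-18,-22.8,-2.4],"angular": [0,0,-0.8],"fingers": 6},
    {"offset": [-18,-22.8,-2.4],"angular": [0,0,-0.8],"fingers": 6},
    {"offset": [-18,-22.8,-2.4],"angular": [0,0,-0.8],"fingers": 6},
    {"offset": [-18,-22.8,-2.4],"angular": [0,0,-0.8],"fingers": 6},
  ],
)

```text
time_s: 0.72
tcp_pos: [0.3772, -0.3602, 0.2665]
tcp_rot: [0.0, 0.978, -0.207, 0.0]
wrist_force: [0.4, -0.1, 0.0]
width: 0.7
```

```bash
cat > go.py <<'E'
# usage: go.py x y z yaw(rad of tool x) -> tool offset (cm) and turn from the present pose
import sys,numpy as np
from station import observe
from scipy.spatial.transform import Rotation as R
s=observe();w,x,y,z=s['tcp_rot'];M=R.from_quat([x,y,z,w])
print('t',round(s['time_s'],2),'tcp',s['tcp_pos'].round(4),'F',s['wrist_force'].round(1),'w',round(s['width'],3),'yaw',np.arctan2(M.as_matrix()[1,0],M.as_matrix()[0,0]).round(3),'q',np.round(s['joint_pos'],2))
if len(sys.argv)>4:
    X,Y,Z,a=map(float,sys.argv[1:5])
    T=R.from_matrix([[np.cos(a),np.sin(a),0],[np.sin(a),-np.cos(a),0],[0,0,-1]])
    print('offset cm',(M.inv().apply(np.array([X,Y,Z])-s['tcp_pos'])*100).round(2),'turn',(M.inv()*T).as_rotvec().round(3))
E
python3 go.py 0.6 0.01 0.30 -0.17; python3 -c "
from station import snapshot
print(snapshot('wrist')['T_tool_cam'].round(3))"
```

```text
t 0.72 tcp [ 0.3772 -0.3602  0.2665] F [ 0.4 -0.1  0. ] w 0.7 yaw -0.417 q [ 1.03  0.05 -0.33  1.72  0.02  1.37  0.28]
offset cm [  5.4  -42.87  -3.35] turn [ 0.    -0.    -0.247]
[[ 1.    -0.     0.     0.001]
 [-0.     0.96   0.281 -0.072]
 [-0.    -0.281  0.96  -0.131]
 [ 0.     0.     0.     1.   ]]
```

```bash
python3 go.py 0.61 0.075 0.26 -0.17
```

```text
t 0.78 tcp [ 0.3808 -0.3555  0.2672] F [ 2.   3.9 -0.2] w 0.709 yaw -0.41 q [ 1.03  0.05 -0.34  1.72  0.01  1.37  0.28]
offset cm [  3.88 -48.61   0.86] turn [-0.003 -0.002 -0.24 ]
```

Emit:
drive_tool(
  motion=[
    {"offset": [3.9,-48.6,0.9],"angular": [0,0,-0.24],"fingers": 6},
    {"offset": [3.9,-48.6,0.9],"angular": [0,0,-0.24],"fingers": 6},
    {"offset": [3.9,-48.6,0.9],"angular": [0,0,-0.24],"fingers": 6},
    {"offset": [3.9,-48.6,0.9],"angular": [0,0,-0.24],"fingers": 6},
    {"offset": [3.9,-48.6,0.9],"angular": [0,0,-0.24],"fingers": 6},
  ],
)

```text
time_s: 1.4
tcp_pos: [0.5261, -0.0884, 0.2604]
tcp_rot: [0.0, 0.996, -0.092, 0.0]
wrist_force: [1.0, -0.5, -0.1]
width: 0.705
```

```bash
python3 go.py 0.61 0.075 0.26 -0.17
```

```text
t 1.4 tcp [ 0.5261 -0.0884  0.2604] F [ 1.  -0.5 -0.1] w 0.705 yaw -0.185 q [ 0.71  0.1  -0.63  1.69  0.06  1.36 -0.12]
offset cm [  5.24 -17.6    0.03] turn [ 0.001 -0.    -0.015]
```

Emit:
drive_tool(
  motion=[
    {"offset": [5.2,-17.6,0],"angular": [0,0,0],"fingers": 6},
    {"offset": [5.2,-17.6,0],"angular": [0,0,0],"fingers": 6},
    {"offset": [5.2,-17.6,0],"angular": [0,0,0],"fingers": 6},
    {"offset": [5.2,-17.6,0],"angular": [0,0,0],"fingers": 6},
    {"offset": [5.2,-17.6,0],"angular": [0,0,0],"fingers": 6},
  ],
)

```text
time_s: 2.02
tcp_pos: [0.6082, 0.0737, 0.2597]
tcp_rot: [0.001, 0.996, -0.091, -0.001]
wrist_force: [0.6, -1.0, 0.8]
width: 0.699
```

```bash
python3 go.py; cat > look.py <<'E'
import sys
from h import *
from station import observe,snapshot
s=observe();d=wristd(snapshot('wrist'),s);n=sys.argv[1]
pickle.dump(d,open(n+'.pkl','wb'));cv2.imwrite(f'pics/{n}.png',d['image'])
E
python3 look.py w1
```

```text
t 2.02 tcp [0.6082 0.0737 0.2597] F [ 0.6 -1.   0.8] w 0.699 yaw -0.182 q [ 0.43  0.31 -0.73  1.5   0.21  1.41 -0.5 ]
```

View pics/w1.png

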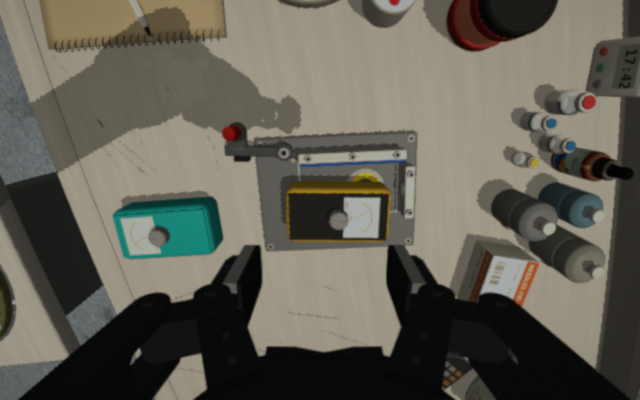

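The wrist view shows the plate with corners at about (257,137), (416,131), (414,247) and (267,250). The monitor is at (338,212), the blue strip at y≈163, the end button at (404,190) and the knob at (232,132). The dial sits near mid-length rather than 30 mm back, which doesn't affect the box geometry.

```bash
cat > meas.py <<'E'
import sys
from h import *
d=pickle.load(open(sys.argv[1]+'.pkl','rb'));im=d['image'];hsv=cv2.cvtColor(im,cv2.COLOR_BGR2HSV)
ctr=lambda m:max(cv2.findContours(m,0,2)[0],key=cv2.contourArea)
def fit(m,z,name):
    c=ctr(m).reshape(-1,2);P=cast(d,c,z)[:,:2]*1000
    r=cv2.minAreaRect(P.astype(np.float32));print(name,'c',np.round(r[0],1),'size',np.round(r[1],1),'ang',round(r[2],2),cv2.boundingRect(c));return P
win=np.zeros(im.shape[:2],np.uint8);win[120:260,225:430]=255
if len(sys.argv)>2: a=list(map(int,sys.argv[2:6]));win[:]=0;win[a[1]:a[3],a[0]:a[2]]=255
bl=cv2.inRange(hsv,(105,80,40),(130,255,255))&win
P=fit(bl,.022,'blue');v=cv2.fitLine(P.astype(np.float32),2,0,.01,.01).ravel();print(' blue yaw',np.arctan2(v[1]*np.sign(v[0]),abs(v[0])).round(4))
red=(cv2.inRange(hsv,(0,130,60),(6,255,255))|cv2.inRange(hsv,(174,130,60),(180,255,255)))&win
fit(red,.055,'red top')
ye=cv2.inRange(hsv,(15,110,60),(32,255,255))&win
fit(ye,.04,'yellow')
pl=cv2.inRange(hsv,(0,0,55),(180,40,115))&win
fit(cv2.morphologyEx(pl,cv2.MORPH_CLOSE,np.ones((25,25))),.01,'plate')
E
python3 meas.py w1; python3 - <<'E'
from h import *
d=pickle.load(open('w1.pkl','rb'));im=d['image']
cv2.imwrite('pics/w1c.png',cv2.resize(im[120:260,225:425],(800,560),interpolation=2))
print(cast(d,[[257,137],[416,131],[414,247],[267,250]],.01)[:,:2])
E
```

```text
blue c [643.8  75.7] size [  3.  123.2] ang 82.24 (300, 160, 106, 7)
 blue yaw -0.1373
red top c [521.7 135.9] size [16.  11.5] ang 74.91 (225, 126, 12, 16)
yellow c [618.   32.5] size [ 78.7 121.7] ang 78.9 (285, 173, 106, 66)
plate c [599.1  43.2] size [179.5 252.3] ang 79.89 (225, 120, 192, 140)
[[ 0.53817868  0.12479796]
 [ 0.72440211  0.09777064]
 [ 0.70667335 -0.05078486]
 [ 0.51612668 -0.01991115]]
```

View pics/w1c.png

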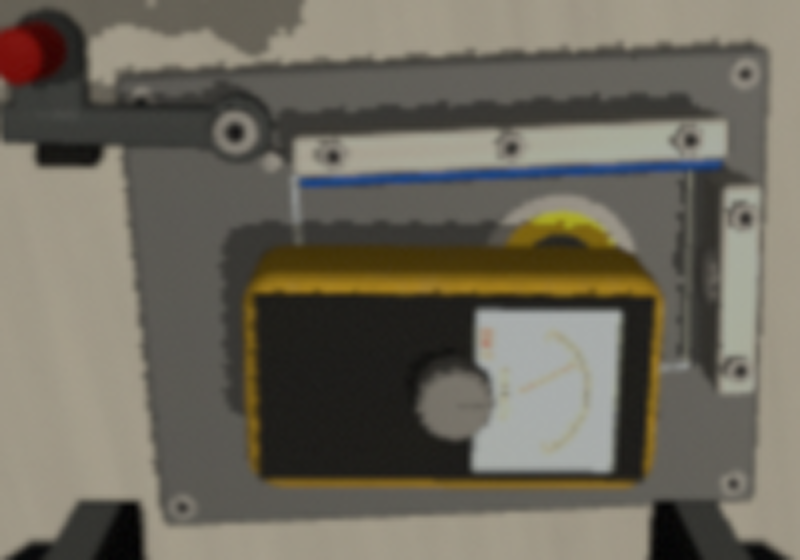

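```bash
python3 - <<'E'
from h import *
d=pickle.load(open('w1.pkl','rb'))
c=lambda p,z:cast(d,np.array(p,float)/4+[225,120],z)[:,:2]*1000
N=np.array([[-112,66],[84,66],[84,-82],[-112,-82],[60,-33]],float)
W=c([[120,72],[768,48],[752,495],[167,523],[687,368]],10e-3)
r,_=R.align_vectors(np.c_[W-W.mean(0),0*W[:,0]],np.c_[N-N.mean(0),0*N[:,0]]);M=r.as_matrix()[:2,:2]
o=W.mean(0)-M@N.mean(0);print('yaw',np.arctan2(M[1,0],M[0,0]),'o',o,'res',(W-N@M.T-o).round(1))
nest=lambda p:(p-o)@M
np.savez('nest.npz',o=o,M=M)
for z in(.046,.05):
  q=nest(c([[250,290],[660,296],[645,487],[262,484]],z));print(z,q.round(1),'c',q.mean(0).round(1),'L',np.linalg.norm(q[1]-q[0]),np.linalg.norm(q[2]-q[3]),'W',np.linalg.norm(q[3]-q[0]),'ang',np.arctan2(*(q[1]-q[0])[::-1]),np.arctan2(*(q[2]-q[3])[::-1]))
print('blue top',nest(c([[302,184],[722,164]],.022)).round(1))
print('knob',nest(c([[25,55]],.055)).round(1),'hinge',nest(c([[235,132]],.03)).round(1), 'dial',nest(c([[453,400]],.066)))
E
```

```text
yaw -0.1394152724349333 o [635.46539647  44.04700457] res [[ 1.8 -0.9]
 [-2.4 -1.3]
 [-1.4  2.9]
 [ 2.4  0.7]
 [-0.4 -1.4]]
0.046 [[-71.7   6.5]
 [ 43.5  -0.2]
 [ 40.  -58.5]
 [-72.7 -52.7]] c [-15.2 -26.2] L 115.37228497190448 112.83805888458821 W 59.12160935735619 ang -0.0577738285173811 -0.05182504940099215
0.05 [[-71.2   7.5]
 [ 42.6   0.9]
 [ 39.2 -56.7]
 [-72.1 -50.9]] c [-15.4 -24.8] L 114.0323691343888 111.52757515610165 W 58.43498014881938 ang -0.05777382851738081 -0.05182504940099162
blue top [[-57.2  31.6]
 [ 66.   32.4]]
knob [[-124.7   74.8]] hinge [[-74.6  48.8]] dial [[-16.39485746 -21.42882162]]
```

```bash
cat > gn.py <<'E'
# gn.py nx ny z(mm) dyaw : target in the nest frame -> tool offset
import sys,numpy as np
from station import observe
from scipy.spatial.transform import Rotation as R
n=np.load('nest.npz');o,N=n['o'],n['M'];y0=np.arctan2(N[1,0],N[0,0])
s=observe();w,x,y,z=s['tcp_rot'];M=R.from_quat([x,y,z,w]);m=M.as_matrix();p=s['tcp_pos']*1000
print('t',round(s['time_s'],2),'nest',((p[:2]-o)@N).round(1),'z',p[2].round(1),'dyaw',(np.arctan2(m[1,0],m[0,0])-y0).round(3),'Fnest',(s['wrist_force'][:2]@N).round(1),s['wrist_force'][2].round(1),'w',round(s['width'],3),'q7',round(s['joint_pos'][6],2))
for k in range(1,len(sys.argv)-3,4):
    X,Y,Z,a=map(float,sys.argv[k:k+4]);a+=y0
    T=R.from_matrix([[np.cos(a),np.sin(a),0],[np.sin(a),-np.cos(a),0],[0,0,-1]])
    print('off cm',(M.inv().apply(np.r_[o+N@[X,Y],Z]-p)/10).round(2),'turn',(M.inv()*T).as_rotvec().round(3))
E
python3 gn.py -15 -95 110 0 -15 -95 33 0
```

```text
t 2.08 nest [-31.   24.6] z 259.9 dyaw -0.044 Fnest [ 0.2 -0.2] 0.7 w 0.701 q7 -0.5
off cm [ 2.14 11.86 15.01] turn [ 0.001  0.001 -0.044]
off cm [ 2.14 11.85 22.71] turn [ 0.001  0.001 -0.044]
```

Emit:
drive_tool(
  motion=[
    {"offset": [2.1,11.9,6],"angular": [0,0,-0.044],"fingers": 6},
    {"offset": [2.1,11.9,6],"angular": [0,0,-0.044],"fingers": 6},
    {"offset": [2.1,11.9,12],"angular": [0,0,-0.044],"fingers": 6},
    {"offset": [2.1,11.9,17],"angular": [0,0,-0.044],"fingers": 6},
    {"offset": [2.1,11.9,20],"angular": [0,0,-0.044],"fingers": 6},
  ],
)

```text
time_s: 2.7
tcp_pos: [0.605, -0.0496, 0.0575]
tcp_rot: [0.001, 0.997, -0.071, -0.002]
wrist_force: [-0.4, -0.1, 0.5]
width: 0.702
```

```bash
python3 gn.py -15 -95 33 0 -15 -60 33 0; python3 look.py w2
```

```text
t 2.7 nest [-17.1 -96.9] z 57.5 dyaw -0.002 Fnest [-0.4 -0.2] 0.5 w 0.702 q7 -0.33
off cm [ 0.22 -0.2   2.45] turn [ 0.002  0.004 -0.002]
off cm [ 0.21 -3.7   2.45] turn [ 0.002  0.004 -0.002]
```

View pics/w2.png

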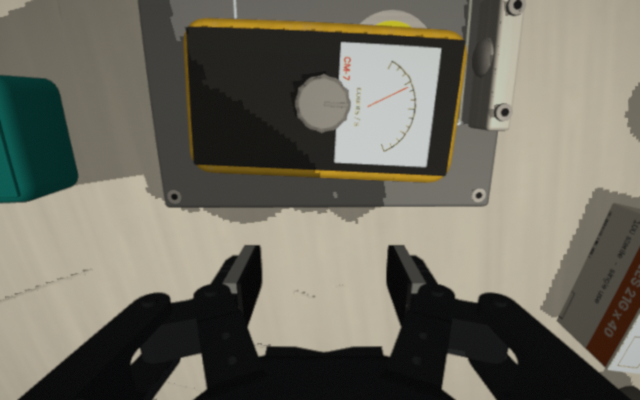

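The monitor's right long side faces both fingers, which sit within its length. I'll go down and start pushing in +y.

Emit:
drive_tool(
  motion=[
    {"offset": [0.2,-0.2,2.5],"angular": [0,0,0],"fingers": 6},
    {"offset": [0.2,-0.2,2.5],"angular": [0,0,0],"fingers": 6},
    {"offset": [0.2,-2,2.5],"angular": [0,0,0],"fingers": 6},
    {"offset": [0.2,-2.7,2.5],"angular": [0,0,0],"fingers": 6},
    {"offset": [0.2,-3.2,2.5],"angular": [0,0,0],"fingers": 6},
  ],
)

```text
time_s: 3.38
tcp_pos: [0.6147, -0.0164, 0.0373]
tcp_rot: [0.002, 0.998, -0.068, 0.001]
wrist_force: [-2.1, -7.4, 6.8]
width: 0.705
```

```bash
python3 gn.py -15 -44 33 0
```

```text
t 3.38 nest [-12.2 -62.8] z 37.3 dyaw 0.004 Fnest [-1.1 -7.6] 6.8 w 0.705 q7 -0.41
off cm [-0.28 -1.88  0.42] turn [ 0.004 -0.002  0.003]
```

Emit:
drive_tool(
  motion=[
    {"offset": [0,-0.2,0],"angular": [0,0,0],"fingers": 6},
    {"offset": [0,-0.5,0],"angular": [0,0,0],"fingers": 6},
    {"offset": [0,-0.8,0],"angular": [0,0,0],"fingers": 6},
    {"offset": [0,-1.1,0],"angular": [0,0,0],"fingers": 6},
    {"offset": [0,-1.1,0],"angular": [0,0,0],"fingers": 6},
  ],
)

```text
time_s: 4.0
tcp_pos: [0.6164, -0.0061, 0.0372]
tcp_rot: [0.002, 0.998, -0.069, 0.001]
wrist_force: [0.1, -5.6, 5.3]
width: 0.701
```

```bash
python3 gn.py -15 -44 33 0
```

```text
t 4.0 nest [-11.9 -52.3] z 37.2 dyaw 0.002 Fnest [ 0.9 -5.6] 5.3 w 0.701 q7 -0.42
off cm [-0.3  -0.83  0.42] turn [ 0.004 -0.003  0.002]
```

Emit:
drive_tool(
  motion=[
    {"offset": [0,0,-0.4],"angular": [0,0,0],"fingers": 6},
    {"offset": [0,-0.3,-0.4],"angular": [0,0,0],"fingers": 6},
    {"offset": [0,-0.6,-0.4],"angular": [0,0,0],"fingers": 6},
    {"offset": [0,-0.7,-0.4],"angular": [0,0,0],"fingers": 6},
    {"offset": [0,-0.7,-0.4],"angular": [0,0,0],"fingers": 6},
  ],
)

```text
time_s: 4.62
tcp_pos: [0.6157, 0.001, 0.0392]
tcp_rot: [0.002, 0.998, -0.068, -0.001]
wrist_force: [-2.0, -7.4, 0.7]
width: 0.704
```

```bash
python3 gn.py -15 -44 33 0; python3 look.py w3; python3 - <<'E'
import cv2;im=cv2.imread('pics/w3.png');cv2.imwrite('pics/w3.png',im)
E
```

```text
t 4.62 nest [-13.6 -45.3] z 39.2 dyaw 0.003 Fnest [-1.  -7.6] 0.7 w 0.704 q7 -0.43
off cm [-0.14 -0.14  0.62] turn [0.004 0.001 0.003]
```

View pics/w3.png

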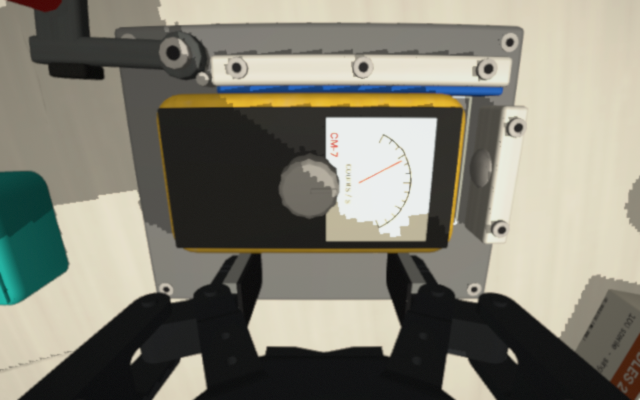

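The monitor is now square and almost against the strip. I'll push the last millimetres slowly.

Emit:
drive_tool(
  motion=[
    {"offset": [0,-0.15,0],"angular": [0,0,0],"fingers": 6},
    {"offset": [0,-0.3,0],"angular": [0,0,0],"fingers": 6},
    {"offset": [0,-0.3,0],"angular": [0,0,0],"fingers": 6},
  ],
)

```text
time_s: 5.05
tcp_pos: [0.6156, 0.0011, 0.0391]
tcp_rot: [0.004, 0.998, -0.069, -0.001]
wrist_force: [-2.6, -11.7, 2.4]
width: 0.703
```

```bash
python3 gn.py
```

```text
t 5.05 nest [-13.7 -45.3] z 39.1 dyaw 0.002 Fnest [ -0.9 -12. ] 2.4 w 0.703 q7 -0.44
```

Force rose from about 6 to 12 N with no further travel, so the long side bears on the strip. I'll give it one firm press, back off and lift.

Emit:
drive_tool(
  motion=[
    {"offset": [0,-0.3,0],"angular": [0,0,0],"fingers": 6},
    {"offset": [0,-0.3,0],"angular": [0,0,0],"fingers": 6},
    {"offset": [0,1,0],"angular": [0,0,0],"fingers": 6},
    {"offset": [0,3,-1],"angular": [0,0,0],"fingers": 6},
    {"offset": [0,4,-6],"angular": [0,0,0],"fingers": 6},
  ],
)

```text
time_s: 5.68
tcp_pos: [0.6085, -0.0327, 0.0969]
tcp_rot: [-0.001, 0.998, -0.068, -0.003]
wrist_force: [-0.6, 0.1, -0.4]
width: 0.699
```

```bash
python3 gn.py -105 -60 110 1.571 -105 -60 110 -1.571
```

```text
t 5.67 nest [-16.  -79.8] z 96.9 dyaw 0.004 Fnest [-0.6  0. ] -0.4 w 0.699 q7 -0.33
off cm [-8.9  -2.02 -1.24] turn [-0.007  0.004 -1.567]
off cm [-8.9  -2.02 -1.24] turn [0.004 0.007 1.575]
```

Emit:
drive_tool(
  motion=[
    {"offset": [-8.9,-2,-2],"angular": [0,0,-0.9],"fingers": 0},
    {"offset": [-8.9,-2,-2],"angular": [0,0,-0.9],"fingers": 0},
    {"offset": [-8.9,-2,-2],"angular": [0,0,-0.9],"fingers": 0},
    {"offset": [-8.9,-2,-2],"angular": [0,0,-0.9],"fingers": 0},
    {"offset": [-8.9,-2,-2],"angular": [0,0,-0.9],"fingers": 0},
  ],
)

```text
time_s: 6.3
tcp_pos: [0.5258, 0.0007, 0.1198]
tcp_rot: [-0.001, 0.927, 0.376, 0.001]
wrist_force: [-0.3, -0.4, -0.9]
width: -0.002
```

```bash
python3 gn.py -108 0 90 1.571
```

```text
t 6.3 nest [-102.6  -58.1] z 119.8 dyaw 0.911 Fnest [-0.3 -0.5] -0.9 w -0.002 q7 0.55
off cm [ 4.26 -3.99  2.99] turn [ 0.    -0.002 -0.66 ]
```

Emit:
drive_tool(
  motion=[
    {"offset": [4.3,-4,3],"angular": [0,0,-0.66],"fingers": 0},
    {"offset": [4.3,-4,3],"angular": [0,0,-0.66],"fingers": 0},
    {"offset": [4.3,-4,3],"angular": [0,0,-0.66],"fingers": 0},
    {"offset": [4.3,-4,3],"angular": [0,0,-0.66],"fingers": 0},
    {"offset": [4.3,-4,3],"angular": [0,0,-0.66],"fingers": 0},
  ],
)

```text
time_s: 6.92
tcp_pos: [0.5289, 0.059, 0.0896]
tcp_rot: [-0.001, 0.757, 0.654, 0.001]
wrist_force: [-0.6, -0.0, -0.3]
width: -0.0
```

```bash
python3 gn.py -108 0 38 1.571 -88 0 38 1.571; python3 look.py w4
```

```text
t 6.92 nest [-107.6   -0. ] z 89.6 dyaw 1.564 Fnest [-0.6 -0.1] -0.3 w -0.0 q7 1.0
off cm [-0.01 -0.04  5.16] turn [-0.    -0.002 -0.007]
off cm [0.   1.96 5.16] turn [-0.    -0.002 -0.007]
```

View pics/w4.png

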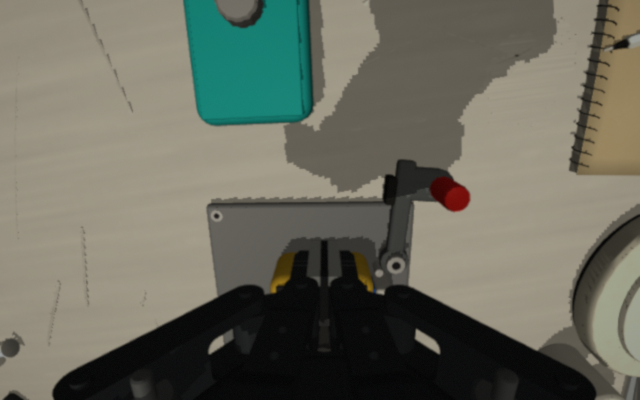

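```bash
python3 - <<'E'
from h import *
d=pickle.load(open('w4.pkl','rb'));n=np.load('nest.npz')
q=lambda p,z:((cast(d,p,z)[:,:2]*1000-n['o'])@n['M']).round(1)
print('rear edge z10/z50',q([[290,252],[352,252]],.01),q([[290,252]],.05))
print('y sides',q([[274,285],[372,285]],.05),'plate rear',q([[209,207],[405,201]],.01),'knob top',q([[456,196]],.055),'hinge',q([[396,265]],.03))
print('fingertip',q([[323,240]],.079))
E
```

```text
rear edge z10/z50 [[-76.6 -24. ]
 [-76.3  21.1]] [[-95.9 -19.3]]
y sides [[-73.8 -30. ]
 [-73.3  29.9]] plate rear [[-111.4  -79.5]
 [-114.7   57.2]] knob top [[-130.9   73.1]] hinge [[-76.   48.8]]
fingertip [[-116.2    0.2]]
```

The monitor's rear edge is at nest x≈-76 and its sides at y≈±30 (top rim), so it is in place in y. The knob is at about (-130,73). I'll go down and push in +x.

Emit:
drive_tool(
  motion=[
    {"offset": [0,0,5.1],"angular": [0,0,0],"fingers": 0},
    {"offset": [0,0,5.1],"angular": [0,0,0],"fingers": 0},
    {"offset": [0,1.4,5.1],"angular": [0,0,0],"fingers": 0},
    {"offset": [0,1.9,5.1],"angular": [0,0,0],"fingers": 0},
    {"offset": [0,2.3,5.1],"angular": [0,0,0],"fingers": 0},
  ],
)

```text
time_s: 7.6
tcp_pos: [0.5512, 0.0549, 0.0398]
tcp_rot: [-0.001, 0.757, 0.653, -0.001]
wrist_force: [-7.8, 1.9, 5.2]
width: -0.0
```

```bash
python3 gn.py -71 0 38 1.571
```

```text
t 7.6 nest [-84.9  -1. ] z 39.8 dyaw 1.563 Fnest [-7.9  0.8] 5.2 w -0.0 q7 0.94
off cm [0.11 1.39 0.18] turn [-0.003  0.    -0.008]
```

Emit:
drive_tool(
  motion=[
    {"offset": [0.1,0.3,-0.2],"angular": [0,0,0],"fingers": 0},
    {"offset": [0.1,0.6,-0.2],"angular": [0,0,0],"fingers": 0},
    {"offset": [0.1,0.9,-0.2],"angular": [0,0,0],"fingers": 0},
    {"offset": [0.1,1.2,-0.2],"angular": [0,0,0],"fingers": 0},
    {"offset": [0.1,1.2,-0.2],"angular": [0,0,0],"fingers": 0},
  ],
)

```text
time_s: 8.22
tcp_pos: [0.5629, 0.0534, 0.0411]
tcp_rot: [-0.001, 0.757, 0.653, -0.001]
wrist_force: [-7.5, 1.5, 4.6]
width: -0.001
```

```bash
python3 gn.py -71 0 38 1.571
```

```text
t 8.22 nest [-73.1  -0.8] z 41.1 dyaw 1.563 Fnest [-7.7  0.4] 4.6 w -0.001 q7 0.94
off cm [0.08 0.21 0.31] turn [-0.002  0.001 -0.008]
```

Emit:
drive_tool(
  motion=[
    {"offset": [0,0.2,0],"angular": [0,0,0],"fingers": 0},
    {"offset": [0,0.4,0],"angular": [0,0,0],"fingers": 0},
    {"offset": [0,0.5,0],"angular": [0,0,0],"fingers": 0},
    {"offset": [0,0.5,0],"angular": [0,0,0],"fingers": 0},
  ],
)

```text
time_s: 8.72
tcp_pos: [0.5631, 0.0536, 0.0407]
tcp_rot: [-0.003, 0.757, 0.654, -0.005]
wrist_force: [-20.7, 1.0, 16.2]
width: 0.001
```

```bash
python3 gn.py
```

```text
t 8.72 nest [-73.   -0.6] z 40.7 dyaw 1.564 Fnest [-20.6  -1.9] 16.2 w 0.001 q7 0.94
```

x is stopped, with force going from 8 to 21 N at no travel, so the button is touched. I'll back off, lift and inspect.

Emit:
drive_tool(
  motion=[
    {"offset": [0,-1,0],"angular": [0,0,0],"fingers": 0},
    {"offset": [0,-3,-1],"angular": [0,0,0],"fingers": 0},
    {"offset": [0,-3,-7],"angular": [0,0,0],"fingers": 3.5},
    {"offset": [0,-3,-12],"angular": [0,0,0],"fingers": 3.5},
    {"offset": [0,-1,-17],"angular": [0,0,0],"fingers": 3.5},
  ],
)

```text
time_s: 9.35
tcp_pos: [0.5595, 0.054, 0.2134]
tcp_rot: [0.002, 0.757, 0.654, 0.001]
wrist_force: [1.0, -0.4, 0.1]
width: 0.413
```

```bash
python3 gn.py -50 0 230 1.571
```

```text
t 9.35 nest [-76.6  -0.7] z 213.4 dyaw 1.564 Fnest [ 1.  -0.3] 0.1 w 0.413 q7 1.08
off cm [ 0.08  2.66 -1.65] turn [ 0.004  0.001 -0.007]
```

Emit:
drive_tool(
  motion=[
    {"offset": [0.1,4,-4.5],"angular": [0,0,0],"fingers": 3.5},
    {"offset": [0.1,4,-4.5],"angular": [0,0,0],"fingers": 3.5},
    {"offset": [0.1,4,-4.5],"angular": [0,0,0],"fingers": 3.5},
  ],
)

```text
time_s: 9.72
tcp_pos: [0.5985, 0.0492, 0.2552]
tcp_rot: [-0.0, 0.757, 0.653, 0.0]
wrist_force: [0.1, 0.5, -0.7]
width: 0.409
```

```bash
python3 gn.py; python3 look.py w5;  python3 - <<'E'
import cv2;im=cv2.imread('pics/w5.png');cv2.imwrite('pics/w5c.png',cv2.resize(im[110:260,220:420],(800,600),interpolation=2))
E
```

```text
t 9.72 nest [-37.3  -0. ] z 255.2 dyaw 1.564 Fnest [-0.   0.5] -0.7 w 0.409 q7 1.07
```

View pics/w5c.png

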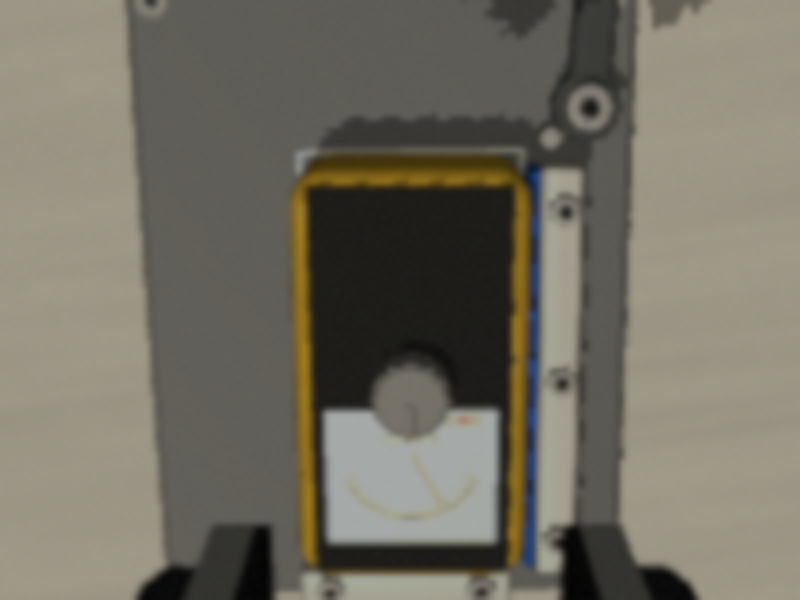

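The monitor is home: it is square inside the white outline (rear line at crop y≈150) with the blue strip visible evenly along its side. Next I'll find the knob in the same picture.

```bash
python3 - <<'E'
from h import *
n=np.load('nest.npz')
for f in('w5','w4','w1'):
    d=pickle.load(open(f+'.pkl','rb'));hsv=cv2.cvtColor(d['image'],cv2.COLOR_BGR2HSV);hsv[:, :200]=0
    m=cv2.inRange(hsv,(0,150,110),(8,255,255))|cv2.inRange(hsv,(172,150,110),(180,255,255))
    for c in cv2.findContours(m,0,2)[0]:
        if cv2.contourArea(c)>30:
            P=(cast(d,c.reshape(-1,2),.055)[:,:2]*1000-n['o'])@n['M'];print(f,cv2.boundingRect(c),P.min(0).round(1),P.max(0).round(1))
E
python3 gn.py -129 72 110 1.571 -129 72 43 1.571
```

```text
w5 (392, 78, 12, 12) [-134.6   68.9] [-124.2   79.9]
w4 (446, 187, 24, 24) [-136.    67.6] [-122.8   80.6]
w1 (222, 128, 12, 12) [-134.2   69.6] [-122.5   81. ]
w1 (583, 96, 12, 13) [245.6  88. ] [258.3 100.2]
w1 (466, 41, 31, 7) [115.  149.2] [145.4 155.1]
t 9.78 nest [-38.   -0.2] z 254.5 dyaw 1.564 Fnest [0.1 0.4] 0.4 w 0.408 q7 1.07
off cm [ 7.16 -9.13 14.46] turn [-0.001  0.    -0.007]
off cm [ 7.16 -9.13 21.16] turn [-0.001  0.    -0.007]
```

Emit:
drive_tool(
  motion=[
    {"offset": [7.3,-9.1,8],"angular": [0,0,0],"fingers": 3.5},
    {"offset": [7.3,-9.1,12],"angular": [0,0,0],"fingers": 3.5},
    {"offset": [7.3,-9.1,14],"angular": [0,0,0],"fingers": 3.5},
    {"offset": [7.3,-9.1,14.5],"angular": [0,0,0],"fingers": 3.5},
  ],
)

```text
time_s: 10.28
tcp_pos: [0.5133, 0.1351, 0.106]
tcp_rot: [-0.002, 0.755, 0.655, -0.004]
wrist_force: [-0.3, -0.9, 1.1]
width: 0.404
```

```bash
python3 gn.py -129 73.5 43 1.571; python3 look.py w6
```

```text
t 10.28 nest [-133.6   73.2] z 106.0 dyaw 1.569 Fnest [-0.1 -1. ] 1.1 w 0.404 q7 0.86
off cm [0.06 0.52 6.29] turn [-0.009  0.004 -0.002]
```

View pics/w6.png

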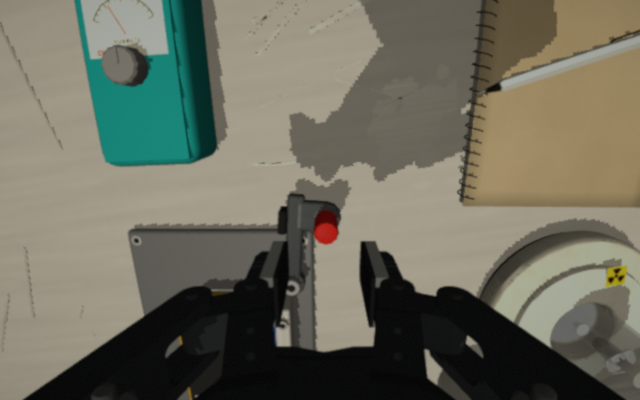

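The knob at (326,228) lies between the open jaws. I'll go down and grip it.

Emit:
drive_tool(
  motion=[
    {"offset": [0.1,0.4,4],"angular": [0,0,0],"fingers": 3.5},
    {"offset": [0.1,0.4,6.2],"angular": [0,0,0],"fingers": 3.5},
    {"offset": [0.1,0.4,6.2],"angular": [0,0,0],"fingers": 3.5},
  ],
)

```text
time_s: 10.7
tcp_pos: [0.5228, 0.1342, 0.0476]
tcp_rot: [-0.001, 0.757, 0.653, -0.001]
wrist_force: [0.3, 0.0, 0.5]
width: 0.414
```

```bash
python3 gn.py -129 73.5 43 1.571
```

```text
t 10.7 nest [-124.1   73.6] z 47.6 dyaw 1.563 Fnest [0.3 0.1] 0.5 w 0.414 q7 0.79
off cm [-0.01 -0.48  0.46] turn [-0.003  0.001 -0.008]
```

Emit:
drive_tool(
  motion=[
    {"offset": [0,-0.5,0.4],"angular": [0,0,0],"fingers": 3.5},
    {"offset": [0,-0.5,0.4],"angular": [0,0,0],"fingers": 1.2},
    {"offset": [0,-0.5,0.4],"angular": [0,0,0],"fingers": 1.2},
    {"offset": [0,-0.5,0.4],"angular": [0,0,0],"fingers": 1.2},
    {"offset": [0,-0.5,0.4],"angular": [0,0,0],"fingers": 1.2},
  ],
  grip_force=20,
)

```text
time_s: 11.32
tcp_pos: [0.5188, 0.1359, 0.0453]
tcp_rot: [0.0, 0.757, 0.653, 0.0]
wrist_force: [-2.6, 0.4, 6.3]
width: 0.177
```

```bash
python3 gn.py; python3 - <<'E'
import numpy as np
a0=np.arctan2(22,-55)
import subprocess
h=np.array([-74,50])
for k in(0,.2,.4,.6,.8,1.0,1.2,1.4,1.571,1.62): print(k,(h+59.2*np.array([np.cos(a0+k),np.sin(a0+k)])).round(1))
E
```

```text
t 11.32 nest [-128.3   74.8] z 45.3 dyaw 1.563 Fnest [-2.6  0. ] 6.3 w 0.177 q7 0.78
0 [-129.   72.]
0.2 [-132.2   60.6]
0.4 [-133.2   48.8]
0.6 [-131.8   37.1]
0.8 [-128.1   25.9]
1.0 [-122.2   15.6]
1.2 [-114.4    6.7]
1.4 [-105.    -0.4]
1.571 [-96.  -5.]
1.62 [-93.3  -6. ]
```

Emit:
drive_tool(
  motion=[
    {"offset": [-0.8,-0.25,0],"angular": [0,0,0],"fingers": 1.2},
    {"offset": [-1.9,-0.45,0],"angular": [0,0,0],"fingers": 1.2},
    {"offset": [-2.8,-0.5,0],"angular": [0,0,0],"fingers": 1.2},
    {"offset": [-3.8,-0.35,0],"angular": [0,0,0],"fingers": 1.2},
    {"offset": [-4.8,0,0],"angular": [0,0,0],"fingers": 1.2},
  ],
)

```text
time_s: 11.95
tcp_pos: [0.5112, 0.0895, 0.0451]
tcp_rot: [-0.0, 0.756, 0.654, 0.001]
wrist_force: [-1.7, 4.3, 5.2]
width: 0.177
```

```bash
python3 gn.py -122.2 15.6 45 1.564 -114.4 6.7 45 1.564 -105 -0.4 45 1.564 -100 -3.2 45 1.564 -96 -5 45 1.564
```

```text
t 11.95 nest [-129.4   27.7] z 45.1 dyaw 1.565 Fnest [-2.3  4. ] 5.2 w 0.177 q7 0.89
off cm [-1.21  0.73  0.01] turn [ 0.    -0.002  0.001]
off cm [-2.1   1.51  0.01] turn [ 0.    -0.002  0.001]
off cm [-2.8   2.46  0.01] turn [ 0.    -0.002  0.001]
off cm [-3.08  2.96  0.01] turn [ 0.    -0.002  0.001]
off cm [-3.26  3.36  0.01] turn [ 0.    -0.002  0.001]
```

Emit:
drive_tool(
  motion=[
    {"offset": [-1.2,0.7,0],"angular": [0,0,0],"fingers": 1.2},
    {"offset": [-2.1,1.5,0],"angular": [0,0,0],"fingers": 1.2},
    {"offset": [-2.8,2.4,0],"angular": [0,0,0],"fingers": 1.2},
    {"offset": [-3.1,2.9,0],"angular": [0,0,0],"fingers": 1.2},
    {"offset": [-3.3,3.3,0],"angular": [0,0,0],"fingers": 1.2},
  ],
)

```text
time_s: 12.58
tcp_pos: [0.5399, 0.0513, 0.0447]
tcp_rot: [-0.0, 0.757, 0.653, 0.001]
wrist_force: [0.1, 5.4, 4.2]
width: 0.174
```

```bash
python3 gn.py -96 -5 45 1.564
```

```text
t 12.57 nest [-95.6  -6.1] z 44.7 dyaw 1.564 Fnest [-0.6  5.3] 4.2 w 0.174 q7 0.95
off cm [ 0.11 -0.04 -0.03] turn [ 0.    -0.001 -0.   ]
```

Emit:
drive_tool(
  motion=[
    {"offset": [0.1,0.3,0],"angular": [0,0,0],"fingers": 1.2},
    {"offset": [0.1,0.5,0],"angular": [0,0,0],"fingers": 1.2},
    {"offset": [0.1,0.5,0],"angular": [0,0,0],"fingers": 1.2},
  ],
)

```text
time_s: 12.95
tcp_pos: [0.5424, 0.0501, 0.0445]
tcp_rot: [-0.001, 0.757, 0.653, -0.003]
wrist_force: [-7.3, 2.4, 13.5]
width: 0.174
```

```bash
python3 gn.py -96 -5 45 1.564
```

```text
t 12.95 nest [-93.   -6.9] z 44.5 dyaw 1.563 Fnest [-7.6  1.3] 13.5 w 0.174 q7 0.95
off cm [ 0.19 -0.3  -0.05] turn [-0.005  0.003 -0.001]
```

At the stop (7.6 N resisting). I'll relax, open and lift.

Emit:
drive_tool(
  motion=[
    {"offset": [0,-0.3,0],"angular": [0,0,0],"fingers": 1.2},
    {"offset": [0,-0.3,0],"angular": [0,0,0],"fingers": 3.5},
    {"offset": [0,-0.3,0],"angular": [0,0,0],"fingers": 3.5},
    {"offset": [0,-0.3,-5],"angular": [0,0,0],"fingers": 3.5},
    {"offset": [0,-0.3,-10],"angular": [0,0,0],"fingers": 3.5},
  ],
)

```text
time_s: 13.58
tcp_pos: [0.5407, 0.0505, 0.1448]
tcp_rot: [-0.001, 0.757, 0.653, -0.001]
wrist_force: [-0.2, -0.6, -0.3]
width: 0.413
```

```bash
python3 gn.py -50 0 260 1.564
```

```text
t 13.57 nest [-94.8  -6.7] z 144.8 dyaw 1.563 Fnest [-0.1 -0.6] -0.3 w 0.413 q7 1.05
off cm [  0.7    4.44 -11.53] turn [-0.002  0.001 -0.001]
```

Emit:
drive_tool(
  motion=[
    {"offset": [0.7,4.4,-11.5],"angular": [0,0,0],"fingers": 3.5},
    {"offset": [0.7,4.4,-11.5],"angular": [0,0,0],"fingers": 3.5},
    {"offset": [0.7,4.4,-11.5],"angular": [0,0,0],"fingers": 3.5},
    {"offset": [0.7,4.4,-11.5],"angular": [0,0,0],"fingers": 3.5},
  ],
)

```text
time_s: 14.08
tcp_pos: [0.5855, 0.0513, 0.2585]
tcp_rot: [-0.0, 0.757, 0.653, -0.001]
wrist_force: [-0.5, 0.8, -0.6]
width: 0.411
```

```bash
python3 gn.py; python3 look.py w7;  python3 - <<'E'
from h import *
n=np.load('nest.npz');d=pickle.load(open('w7.pkl','rb'));hsv=cv2.cvtColor(d['image'],cv2.COLOR_BGR2HSV)
cv2.imwrite('pics/w7c.png',cv2.resize(d['image'][110:260,220:420],(800,600),interpolation=2))
m=cv2.inRange(hsv,(0,150,110),(8,255,255))|cv2.inRange(hsv,(172,150,110),(180,255,255))
for c in cv2.findContours(m,0,2)[0]:
    if cv2.contourArea(c)>30:
        P=(cast(d,c.reshape(-1,2),.055)[:,:2]*1000-n['o'])@n['M'];print(cv2.boundingRect(c),P.min(0).round(1),P.max(0).round(1))
E
```

```text
t 14.07 nest [-50.5   0.2] z 258.5 dyaw 1.563 Fnest [-0.6  0.7] -0.6 w 0.411 q7 1.07
(310, 124, 14, 14) [-103.9  -13.1] [-90.6   0.4]
```

View pics/w7c.png

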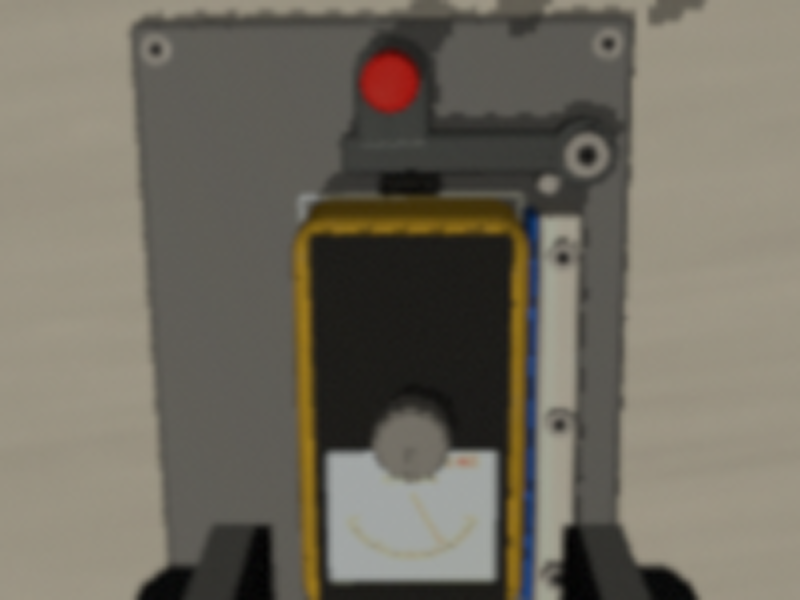

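The knob is at (-97,-6), against the (-96,-5) given for shut. The keeper arm is square behind the monitor, the pad just clear of it, and the monitor is still inside the outline and on the strip. I'm handing in.

```bash
python3 -c "
from station import job
print(job.finish_job())"
```

```text
the job is handed in; nothing more can be done
None
```

The monitor is home against both stops and the keeper is shut. I handed the job in at about 14 s of robot time, and the hand-in reports no verdict.

**What I did:** With the keeper open, I pushed the monitor against the blue strip with two spread fingers. The force rose from about 6 to 12 N with no further travel. I then pushed it against the end button with closed fingers, and the force rose from 8 to 21 N, again with no travel. Last, I gripped the red knob, swung the keeper to its stop (about 8 N resisting), let go and lifted clear.

**Last checks:**
- **Monitor:** the last wrist picture shows it square within the white outline and along the strip. I judged this by eye, to roughly a millimetre.
- **Keeper:** the knob measured (-97, -6) mm against the (-96, -5) mm given for shut.
- **Robot:** the gripper was 0.26 m up, touching nothing.

**Disagreements and gaps:**
- The dial is near the middle of the case, not 30 mm behind the centre as described. I relied on the case edges instead.
- The fit of the jig's position left errors of 1 to 3 mm, so seating rests mainly on the force stops and the white outline.
- The end rail was only partly in the last picture.
- I never went near the calculator, notebook or badge, but did not measure them again.

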